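# Switch the dust extraction over to the hose port

## Robot

A 6-joint arm with a two-finger parallel gripper is mounted at the origin on a cart in front of the work surface, level with it; the furniture and walls round the work are solid. World frame = base frame: x ahead of the robot, y to its left, z up, the work surface at z = 0. Lengths are in mm, angles in degrees, forces in N, time in s.
With the tool pointing down it reaches from about 300 to 850 mm from the base axis. Payload 4.2 kg.
Tool frame: the origin (TCP) lies at the very end of the fingers, on their centre line; the grasp point (between the pads) lies 19 mm behind it (env.grasp_offset is the distance from the TCP to the grasp point, in mm); z points along the fingers, y is the line along which they close (so a half turn about z gives the same grasp; the last joint's range is limited). The gripper opens to 91 mm and grips with 3 to 60 N. Pads are 32 mm wide; open, the fingers measure 118 mm over their backs; the gripper's body (76 mm by 178 mm) begins 60 mm behind the grasp point.
Start: joints at [-1.146, 18.312, 89.639, -0, 72.044, -1.146], TCP at [575.019, 0, 176.776] pointing down, gripper open.
Joint ranges: [-177.97, 177.97], [-48.28, 115.42], [12.27, 149.76], [-77.06, 257.06], [2.81, 150.46], [-146.56, 146.56]. Speed limits (degrees/s): [147.25, 147.25, 180, 180, 180, 180].

## Interface

Orientations are given as [roll, pitch, yaw] about the fixed x, y, z axes, in that order (R = Rz(yaw) Ry(pitch) Rx(roll)).
In Python, from workcell import env, eyes gives the robot as it stands.
- The arm moves only by the tool send_rows, never from a script. Its arguments are lists of equal length, an entry for each row: "grip": the opening, from -1 (shut) to 1 (fully open), so that 0 is half open; "xyz": the shift along the world's x, y, z in m, a list of three; "yaw": the turn about the world's z in degrees. A call has 1 to 8 rows; each row is the pose to reach, as a shift and turn from the pose commanded when the call began; what a row does not reach only later rows make up. A row lasts 1/12 s, in which the tool goes at most 41.7 mm and 7.16 degrees, less where a joint would pass 70% of its speed; a pose out of reach is approached as far as the arm can. A call with a gripper value outside its range is refused whole. The fingers move at their own pace and stop on an object; "grip_force" is the grip in N (left out, the last holds). Time passes only in rows, so rows that repeat a pose let the fingers close. It gives the time, the measured TCP pose, the force, the opening and the grip force at its end, in the units of the state.
- env.state(): the state, without advancing time (a new reading comes with each control period).
- eyes.grab_frame(name): name is "scene" or "side" or "wrist"; returns a dict with "frame" (480x640x3 uint8, red, green, blue), "fx", "fy", "cx", "cy" (pixels), "D" ([k1, k2, p1, p2, k3] as OpenCV has them; the pictures are not rectified), "pose" (4x4, takes a point from camera to world coordinates). Camera axes: x right, y down, z forward; pixel columns grow to the right and rows downward; lengths in mm; the calibration is good to about 2 mm. A picture is of the moment at which its call begins. There is no depth.
- env.job_done(): hands the job in; it is judged then, once.
The state is a dict: "time_s": time; "qpos": joint angles; "qvel": joint speeds; "effort": joint torques, N m; "ee_pos": TCP position; "ee_rot": TCP orientation; "force": force on the tool from outside, world axes, zero at the start; "torque": the same for the moment, N m; "gripper_width": finger opening in mm; "gripper_force": force on a finger pad.
Only numpy, scipy, OpenCV 4.12 (cv2) and the standard library are available. Lean on these libraries where they do the work, as an engineer would, in place of code of your own. Each camera call takes 0.05 s, during which the arm holds its last target. There are 200 camera calls.

## Task

Set up the dust extraction for sanding: with a fingertip hooked behind the yellow lip, draw the hose port's gate out until it is fully open, and push the blue-lipped gate of the funnel port fully home. When both gates are set, press the green start button right down and let go; leave the red stop button alone. Only hook and push with the fingers: do not pinch either lip, and leave the loose things on the bench where they are.

Things in the scene. Friction and masses are not known exactly. Their poses are not given: they have to be found in the camera images.
- hose_port: Fixed blast gate with the round hose port. Flange 104 x 112 mm; housing 80 (x) by 104 mm (y), 28 to 42 mm above the bench; on it an open stub with black rubber cuff, 74 mm across, top 83 mm above the bench. Origin: on the bench at the duct's centre; its -x points the way the gate draws out (roughly to the robot), z up. The housing's front edge is 40 mm from the origin along -x.
- hose_gate (a joint): How far the hose port's gate plate (steel, 86 mm wide, 4 mm thick, top 37 mm above the bench) is drawn out, m: 0 = fully home (shut), 0.062 = fully out (open, end stop). It slides along the port's -x with about 2.5 N of friction (damping 6 N per m/s) and stays where it is left. Starts shut or nearly so.
- hose_lip_rear (a point): Rear face of the yellow upturned lip at the outer end of the hose port's gate plate; it looks back to the housing: 90 mm wide, 36 to 63 mm above the bench. Origin at the middle of the face; its -x is the drawing-out direction. With the gate home it stands 45 mm ahead of the housing's front edge, so a finger fits down between. Moves with the gate.
- hose_lip_front (a point): Front face of the same yellow lip, looking away from the housing: 90 mm wide, 23 mm high (36 to 59 mm above the bench), 6 mm ahead of the rear face. Origin at the middle of that face.
- funnel_port: Blast gate with the flared funnel port, screwed to the bench, does not move. Same flange, housing and axes as the hose port; on top an aluminium funnel with three guard bars, 90 mm across its rolled rim, its top 82 mm above the bench. Origin: on the bench at the centre of the duct; its own -x axis is the way the gate draws out (roughly towards the robot).
- funnel_gate (a joint): The same as hose_gate for the funnel port's gate plate, in m: 0 = fully home (shut), 0.062 = fully out (open). Same friction. It starts open or nearly so.
- funnel_lip_rear (a point): Rear face of the blue upturned lip on the funnel port's gate plate; same sizes, heights and axes as the yellow one.
- funnel_lip_front (a point): Front face of the same blue lip, looking away from the housing (to the port's -x): 90 mm wide, 36 to 59 mm above the bench. Pushed along the port's +x it drives the gate home. Origin at the middle of that face.
- station: Start/stop station of the extractor: grey and black box 80 x 134 mm, 49 mm high, screwed to the bench, two round buttons on its top, 68 mm apart along its own y axis: green at +y, red at -y. Origin: on the bench under its centre.
- start_top (a point): Top centre of the green start button (30 mm across, pressed straight down).
- start (a joint): Travel of the green start button in m: 0 = released, 0.006 = right down (about 5 N); springs back.
- stop (a joint): Travel of the red stop button in m: 0 = released, 0.006 = right down; springs back.
- sanding_block: Brown sanding block, 63 x 108 x 32 mm, loose, lying at the left. Origin at its underside.
- wax_jar: Cream jar with grey lid, 67 mm across, 60 mm high, loose, standing to the left. Origin at its underside.
- wood_offcut: Wooden block 46 x 46 x 60 mm, loose, standing to the right. Origin at its underside.
- tape_measure: Yellow and black tape measure, 83 x 36 x 64 mm, loose, standing to the right. Origin at its underside.
- hinged_tin: Flat red tin, 67 x 95 x 24 mm, loose, lying to the left. Origin at its underside.

How it is judged (in metres and radians):
On the way, in this order (a step that is already met when the one before it is completed fails the run):
1. the hose port's gate is fully out and the funnel port's gate fully home (value of joint hose_gate above 0.056 m and value of joint funnel_gate below 0.005 m), for 0.2 s.
2. the green start button is pressed right down (value of joint start above 0.0045 m), for 0.1 s.
At the end, for the whole second after the job is handed in: The hose port's gate stands at least 56 mm out of its 62 mm, the funnel port's gate is within 5 mm of home, both buttons are up again, and each loose thing is within 20 mm of where it started (all of step 1 and value of joint each of start, stop below 0.0015 m and distance of each of sanding_block, wax_jar, wood_offcut, tape_measure, hinged_tin from where it was at the start of the episode below 0.02 m); the robot touches nothing.
It fails at once if the yellow lip is pinched (fingers press on both of its faces at once) (contact force between the fingers and hose_gate_c1 above 1.5 N and contact force between the fingers and hose_gate_c2 above 1.5 N).
It fails at once if the blue lip is pinched (fingers press on both of its faces at once) (contact force between the fingers and funnel_gate_c1 above 1.5 N and contact force between the fingers and funnel_gate_c2 above 1.5 N).
It fails at once if the start button is pressed before both gates are set (value of joint start above 0.004 m and not (value of joint hose_gate above 0.056 m and value of joint funnel_gate below 0.005 m)).
It fails at once if the red stop button is pressed (value of joint stop above 0.003 m).
It fails at once if a loose thing is moved by more than 20 mm or lifted (distance of any of sanding_block, wax_jar, wood_offcut, tape_measure, hinged_tin from where it was at the start of the episode above 0.02 m).
It also fails if it takes over 51 s, if anything falls off the work surface, if the arm or the gripper's body presses on something with over 40 N, if the wrist force passes 120 N, or if a joint passes its speed limit or range.

## Working session

There is one attempt and no reset: what is moved stays moved. The work goes in short steps, Python scripts to look and compute and a tool call to move; the robot and the scene stay as the last step left them, time stands still between calls to the robot, and variables do not carry over. Pictures are saved under pics/ and viewed, at most 10 in all, crops included, and the job is handed in when it is done.

Besides the shell and the picture viewer there is one more tool, called as a command line: name --pt "numbers of a row" for each row, then --argument value for the rest. send_rows: Moves the arm, as the interface text tells. Its arguments: {"type":"object","properties":{"grip":{"type":"array"},"xyz":{"type":"array"},"yaw":{"type":"array"},"grip_force":{"type":"number"}},"required":["grip","xyz","yaw"]}

```bash
mkdir -p pics
cat > h.py <<'E'
from workcell import env, eyes
import numpy as np, cv2
def grab(n,name=None):
    g=eyes.grab_frame(n)
    if name: cv2.imwrite(f'pics/{name}.png',g['frame'][:,:,::-1])
    return g
def cast(g,px,z):
    K=np.array([[g['fx'],0,g['cx']],[0,g['fy'],g['cy']],[0,0,1.]])
    p=cv2.undistortPoints(np.array(px,float).reshape(-1,1,2),K,np.array(g['D'],float)).reshape(-1,2)
    T=np.array(g['pose']);d=np.c_[p,np.ones(len(p))]@T[:3,:3].T;o=T[:3,3]
    return o+d*((z-o[2])/d[:,2])[:,None]
E
python3 - <<'E'
from h import *
for n in('scene','side'):
    g=grab(n,n+'0');print(n,np.round(g['pose'],2).tolist())
E
```

```text
scene [[-0.9, -0.27, 0.33, 20.85], [-0.43, 0.58, -0.69, 1073.54], [-0.0, -0.77, -0.64, 1141.18], [0.0, 0.0, 0.0, 1.0]]
side [[0.91, -0.23, 0.36, -89.13], [-0.42, -0.51, 0.75, -1424.92], [0.01, -0.83, -0.56, 1067.92], [0.0, 0.0, 0.0, 1.0]]
```

View pics/scene0.png

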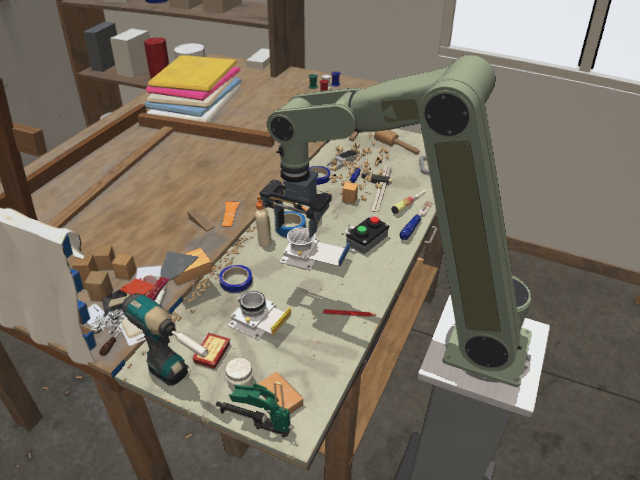

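View pics/side0.png

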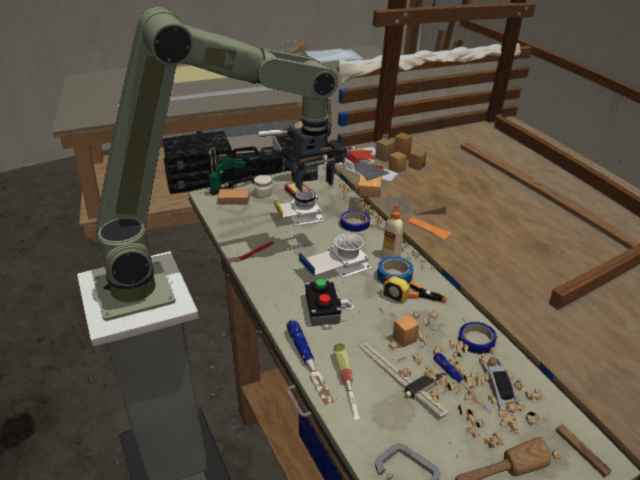

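Scene view: hose port cuff near (252,303) with yellow lip at (282,320); funnel at (300,240) with blue lip at (344,255); green button (362,230), red (374,220). In the side view they are at yellow (279,209), blue (307,263), green (320,284), red (324,299). I'll mask these.

Run:
```python
from h import *
W={'scene':dict(y=(262,300,300,345,(18,35)),b=(330,240,356,270,(100,125)),g=(350,220,370,238,(50,85)),r=(366,212,384,228,(0,8))),
'side':dict(y=(270,198,296,222,(18,35)),b=(296,248,335,278,(100,125)),g=(308,275,330,292,(50,85)),r=(314,290,334,308,(0,8)))}
Z=dict(y=61,b=61,g=58,r=58)
tiles=[]
for n in W:
    g=grab(n);hsv=cv2.cvtColor(g['frame'],cv2.COLOR_RGB2HSV)
    for k,(x0,y0,x1,y1,h) in W[n].items():
        m=np.zeros((480,640),np.uint8);m[y0:y1,x0:x1]=cv2.inRange(hsv[y0:y1,x0:x1],(h[0],110,50),(h[1],255,255))
        c=max(cv2.findContours(m,0,2)[0],key=cv2.contourArea).reshape(-1,2)
        print(n,k,(m>0).sum(),'cen',c.mean(0).round(1),cast(g,[c.mean(0)],Z[k]).round()[0], 'hull',cv2.approxPolyDP(cv2.convexHull(c),1.5,True).reshape(-1,2).tolist())
    f=g['frame'][:,:,::-1]
    x,y=(215,205) if n=='scene' else (250,180)
    tiles.append(cv2.resize(f[y:y+150,x:x+ (190 if n=='scene' else 120)],None,fx=2.5,fy=4 if 0 else 2.5,interpolation=2))
cv2.imwrite('pics/t.png',np.hstack(tiles))
```

```text
scene y 168 cen [282.4 318.1] [526. 188.  61.] hull [[289, 307], [290, 314], [272, 334], [272, 326]]
scene b 58 cen [344.4 252.5] [ 482. -136.   61.] hull [[348, 243], [348, 248], [340, 263], [340, 258]]
scene g 61 cen [361.9 229.6] [ 476. -270.   58.] hull [[364, 226], [366, 228], [365, 231], [360, 233], [357, 230], [358, 226]]
scene r 57 cen [374.8 220.1] [ 456. -336.   58.] hull [[379, 220], [376, 223], [370, 222], [372, 217], [377, 217]]
side y 66 cen [278.3 207.6] [523. 163.  61.] hull [[275, 198], [282, 210], [281, 216], [275, 205]]
side b 55 cen [306.6 262.6] [ 482. -157.   61.] hull [[313, 273], [300, 254], [313, 268]]
side g 82 cen [320.4 282.4] [ 480. -254.   58.] hull [[323, 279], [326, 282], [325, 285], [318, 287], [315, 283], [316, 280]]
side r 111 cen [324.6 297.3] [ 462. -317.   58.] hull [[330, 296], [328, 303], [321, 303], [318, 298], [323, 293]]
```

View pics/t.png

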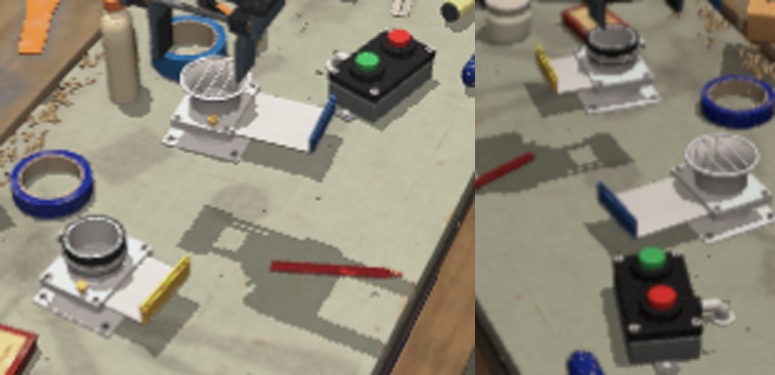

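The composite shows the yellow lip closely in front of its housing, the blue lip drawn far out, and the green button at the +y end of the box. Next: axes and endpoints, triangulated.

Run:
```python
from h import *
S=grab('scene');D=grab('side')
def tri(a,b):
    A=[cast(S,[a],z)[0] for z in(0,100)];B=[cast(D,[b],z)[0] for z in(0,100)]
    u=A[1]-A[0];v=B[1]-B[0]
    t=np.linalg.lstsq(np.c_[u,-v],B[0]-A[0],rcond=None)[0]
    p,q=A[0]+u*t[0],B[0]+v*t[1];return ((p+q)/2).round(),np.linalg.norm(p-q).round(1)
for n,a,b in[('green',(361.9,229.6),(320.4,282.4)),('red',(374.8,220.1),(324.6,297.3)),
 ('y top +y end',(272,326),(275,198.)),('y top -y end',(289.5,307),(282,210)),
 ('b top +y',(340,258),(300,254)),('b top -y',(348,243),(313.5,268))]: print(n,*tri(a,b))
for n,g,t,bt in[('scene',S,dict(y=[(272,326),(289.5,307)],b=[(340,258),(348,243)]),0),('side',D,dict(y=[(274.5,192),(282,210)],b=[(300,254),(313.5,268)]),0)]:
    for k in t:
        p=cast(g,t[k],63);d=p[0]-p[1];print(n,k,p.round().tolist(),'len',np.hypot(*d[:2]).round(),'axis yaw',np.degrees(np.arctan2(-d[0],d[1])).round(1))
# rims (crop origin 215,205 /2.5 ; side 250,180 with tile offset 475)
for n,a,z in[('hose',[(59,240),(125,240)],83),('fun',[(181,80),(247,80)],82)]:print(n,'scene rim',cast(S,[(215+x/2.5,205+y/2.5) for x,y in a],z).mean(0).round())
for n,a,z in[('hose',[(585,43),(638,43)],83),('fun',[(684,158),(761,158)],82)]:print(n,'side rim',cast(D,[(250+(x-475)/2.5,180+y/2.5) for x,y in a],z).mean(0).round())
```

```text
green [ 475. -262.   65.] 2.3
red [ 455. -327.   66.] 4.4
y top +y end [537. 226.  62.] 1.4
y top -y end [528. 143.  61.] 0.1
b top +y [ 484. -108.   60.] 1.9
b top -y [ 490. -186.   59.] 0.4
scene y [[537.0, 226.0, 63.0], [527.0, 144.0, 63.0]] len 83.0 axis yaw -6.9
scene b [[483.0, -105.0, 63.0], [489.0, -181.0, 63.0]] len 77.0 axis yaw 4.1
side y [[549.0, 263.0, 63.0], [527.0, 140.0, 63.0]] len 124.0 axis yaw -10.2
side b [[480.0, -113.0, 63.0], [488.0, -191.0, 63.0]] len 79.0 axis yaw 5.2
hose scene rim [621. 185.  83.]
fun scene rim [ 625. -124.   82.]
hose side rim [615. 155.  83.]
fun side rim [ 624. -146.   82.]
```

send_rows --grip '[-1,-1,-1,-1,-1,-1,-1,-1]' --pt "-0.003 0.03 0" --pt "-0.005 0.06 0" --pt "-0.01 0.09 0" --pt "-0.015 0.12 0" --pt "-0.02 0.15 0" --pt "-0.02 0.18 0" --pt "-0.02 0.18 0" --pt "-0.02 0.18 0" --yaw '[7,14,21,28,35,42,49,56]'

```text
time_s: 0.97
ee_pos: [554.7, 181.9, 176.5]
ee_rot: [-180.0, -0.0, 146.5]
force: [-0.5, -0.4, -0.3]
gripper_width: 40.6
gripper_force: 0.0
```

send_rows --grip '[-1,-1,-1,-1,-1,-1]' --pt "0 0 0" --pt "0 0 0" --pt "0 0 0" --pt "0 0 0" --pt "0 0 0" --pt "0 0 0" --yaw '[7,14,21,27,27,27]'

```text
time_s: 1.47
ee_pos: [555.0, 180.0, 176.7]
ee_rot: [180.0, -0.0, 172.8]
force: [-0.2, 0.1, -0.1]
gripper_width: 1.9
gripper_force: 0.0
```

Run:
```python
from h import *
s=env.state();print({k:np.round(s[k],1).tolist() for k in('time_s','ee_pos','ee_rot','qpos','gripper_width','force')})
g=grab('wrist','w1');print(np.round(g['pose'],2).tolist())
```

```text
{'time_s': 1.5, 'ee_pos': [555.0, 180.0, 176.7], 'ee_rot': [180.0, -0.0, 172.8], 'qpos': [16.8, 19.1, 88.5, 0.0, 72.4, -66.0], 'gripper_width': 1.9, 'force': [-0.2, 0.1, -0.1]}
[[0.13, 0.96, 0.27, 479.36], [0.99, -0.12, -0.03, 189.01], [0.0, 0.27, -0.96, 385.56], [0.0, 0.0, 0.0, 1.0]]
```

View pics/w1.png

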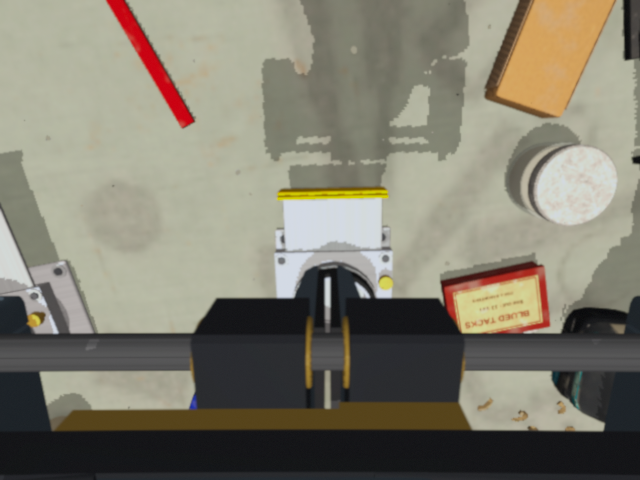

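Wrist view: yellow lip spans (278,193)–(387,193), rear edge at about row 199; housing front edge at about row 250, x 275–392.

Run:
```python
from h import *
g=grab('wrist');hsv=cv2.cvtColor(g['frame'],cv2.COLOR_RGB2HSV)
m=cv2.inRange(hsv[170:215,260:400],(18,110,50),(35,255,255))
c=max(cv2.findContours(m,0,2)[0],key=cv2.contourArea).reshape(-1,2)+[260,170]
cols=range(285,382);rr=[];
for x in cols:
    r=np.where(m[:,x-260])[0]
    rr.append((x,r.max()+170.5))
l=np.polyfit(*np.array(rr).T,1)
P=cast(g,[(x,np.polyval(l,x)) for x in(278,332.5,387)],63);print('rear top',P.round(1).tolist())
d=P[2]-P[0];print('dir',np.degrees(np.arctan2(d[0],d[1])).round(1),'len',np.linalg.norm(d))
gr=cv2.cvtColor(g['frame'],cv2.COLOR_RGB2GRAY).astype(int)
print(gr[225:270,300],gr[225:270,290])
print(cast(g,[(275,250),(392,250)],42).round(1).tolist())
```

```text
rear top [[528.8, 143.5, 63.0], [533.3, 186.9, 63.0], [537.9, 230.3, 63.0]]
dir 6.0 len 87.27390283698574
[217 217 217 216 217 217 217 216 216 217 217 217 217 217 217 217 217 217
 217 217 217 217 212 196 175 162 151 174 203 215 217 217 216 217 217 217
 217 217 216 215 214 212 201 193 197] [217 216 217 216 217 217 217 217 217 217 216 217 217 216 217 217 217 217
 217 217 217 217 217 216 212 191 154 160 196 213 216 216 216 217 217 216
 216 217 216 217 217 217 217 217 217]
[[576.1, 130.8, 42.0], [589.1, 233.3, 42.0]]
```

send_rows --grip '[-1,-1,-1,-1,-1,-1,-1]' --pt "0.002 0.003 -0.03" --pt "0.002 0.003 -0.06" --pt "0.002 0.003 -0.085" --pt "0.002 0.003 -0.105" --pt "0.002 0.003 -0.12" --pt "0.002 0.003 -0.132" --pt "0.002 0.003 -0.132" --yaw '[0,0,0,0,0,0,0]'

```text
time_s: 2.15
ee_pos: [555.0, 182.4, 42.1]
ee_rot: [-179.9, -0.3, 172.9]
force: [-0.2, 0.0, 0.3]
gripper_width: 0.8
gripper_force: 0.0
```

send_rows --grip '[-1,-1,-1,-1,-1,-1,-1,-1]' --pt "-0.005 0.0005 0.002" --pt "-0.014 0.0015 0.002" --pt "-0.024 0.0025 0.002" --pt "-0.034 0.004 0.002" --pt "-0.044 0.005 0.002" --pt "-0.053 0.006 0.002" --pt "-0.06 0.007 0.002" --pt "-0.06 0.007 0.002" --yaw '[0,0,0,0,0,0,0,0]'

```text
time_s: 2.82
ee_pos: [495.1, 190.1, 47.0]
ee_rot: [-180.0, -0.1, 173.0]
force: [0.2, 0.3, -1.0]
gripper_width: 0.6
gripper_force: 0.0
```

send_rows --grip '[-1,-1,-1,-1]' --pt "-0.003 0 0" --pt "-0.005 0.0005 0" --pt "-0.007 0.001 0" --pt "-0.008 0.001 0" --yaw '[0,0,0,0]'

```text
time_s: 3.15
ee_pos: [489.0, 191.0, 46.7]
ee_rot: [180.0, -0.0, 173.0]
force: [0.2, -0.7, -0.4]
gripper_width: 0.6
gripper_force: 0.0
```

Run:
```python
from h import *
s=env.state();print({k:np.round(s[k],1).tolist() for k in('time_s','ee_pos','force')})
g=grab('scene');h=grab('side')
cv2.imwrite('pics/t2.png',np.hstack([cv2.resize(f['frame'][y:y+100,x:x+100,::-1],None,fx=4,fy=4) for f,x,y in((g,225,260),(h,245,165))]))
```

```text
{'time_s': 3.2, 'ee_pos': [489.0, 191.0, 46.7], 'force': [0.2, -0.7, -0.4]}
```

View pics/t2.png

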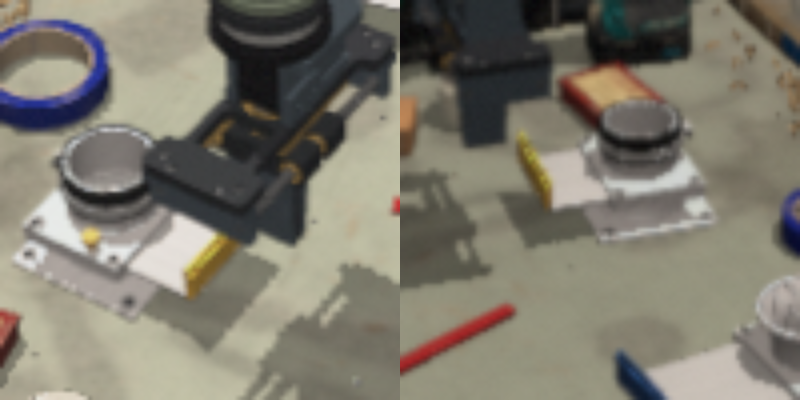

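The crops show the yellow lip about where it was, with the fingers out in front of it. I'll triangulate the finger tip and lip to see why.

```bash
cat >> h.py <<'E'
def tri(S,a,D,b):
    A=[cast(S,[a],z)[0] for z in(0,100)];B=[cast(D,[b],z)[0] for z in(0,100)]
    u=A[1]-A[0];v=B[1]-B[0]
    t=np.linalg.lstsq(np.c_[u,-v],B[0]-A[0],rcond=None)[0]
    p,q=A[0]+u*t[0],B[0]+v*t[1];return ((p+q)/2).round(),np.linalg.norm(p-q).round(1)
E
python3 - <<'E'
from h import *
S=grab('scene');D=grab('side');w=grab('wrist','w2')
print('tip',tri(S,(295,321),D,(266,200)))
for n,g,box in(('S',S,(255,295,310,345)),('D',D,(265,185,296,222)),('W',w,(150,50,500,330))):
    x0,y0,x1,y1=box;h=cv2.cvtColor(g['frame'],cv2.COLOR_RGB2HSV)[y0:y1,x0:x1]
    m=cv2.inRange(h,(18,110,50),(35,255,255));c=max(cv2.findContours(m,0,2)[0],key=cv2.contourArea).reshape(-1,2)+[x0,y0]
    print(n,cv2.approxPolyDP(cv2.convexHull(c),1.5,True).reshape(-1,2).tolist(),cast(g,[c.mean(0)],62).round())
E
```

```text
tip (array([489., 195.,  78.]), np.float64(9.0))
S [[283, 320], [272, 334], [272, 326], [279, 319]] [[525. 211.  62.]]
D [[275, 198], [282, 210], [281, 216], [275, 205]] [[522. 161.  62.]]
W [[311, 316], [315, 318], [315, 329], [309, 329]] [[510. 180.  62.]]
```

View pics/w2.png

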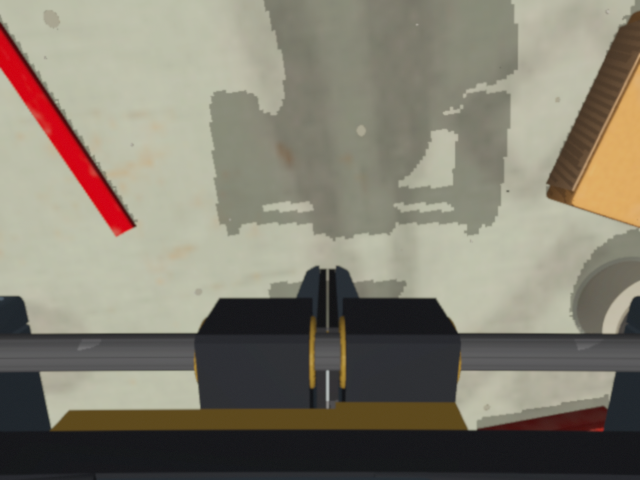

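Wrist view: closed tapered fingers meet at (328,268) with clear bench in front; lip hidden behind them. I need to see whether the tip is above or below the lip top.

Run:
```python
from h import *
S=grab('scene');D=grab('side')
def proj(g,P):
    T=np.linalg.inv(g['pose']);K=np.array([[g['fx'],0,g['cx']],[0,g['fy'],g['cy']],[0,0,1.]])
    return cv2.projectPoints(np.array(P,float),cv2.Rodrigues(T[:3,:3])[0],T[:3,3],K,np.array(g['D'],float))[0].reshape(-1,2)
e=np.array(env.state()['ee_pos']);out=[]
for g,x,y in((S,255,270),(D,250,170)):
    q=proj(g,[e,e+[0,0,19],e+[0,0,79]]);print(q.round(1).tolist(),e)
    f=cv2.resize(g['frame'][y:y+66,x:x+66,::-1],None,fx=6,fy=6,interpolation=2)
    f=cv2.convertScaleAbs(f,alpha=1.6,beta=20)
    for p in q: cv2.circle(f,tuple(int(v) for v in (p-[x,y]+.5)*6),3,(255,0,255),-1)
    out.append(f)
cv2.imwrite('pics/t3.png',np.hstack(out))
```

```text
[[294.4, 327.0], [294.3, 322.2], [293.7, 306.3]] [489.16067577 190.97598892  46.73759774]
[[265.8, 209.5], [265.5, 204.5], [264.9, 188.7]] [489.16067577 190.97598892  46.73759774]
```

View pics/t3.png

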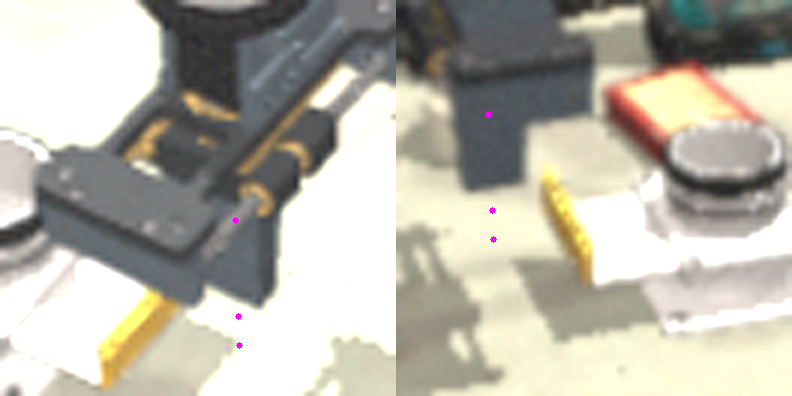

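Run:
```python
from h import *
e=np.array(env.state()['ee_pos']);g=grab('wrist')
T=np.linalg.inv(g['pose']);K=np.array([[g['fx'],0,g['cx']],[0,g['fy'],g['cy']],[0,0,1.]])
a=np.radians(173);ux=np.array([np.cos(a),np.sin(a),0])
for dz in(0,20,35,50,80):
    P=[e+[0,0,dz]+s*ux for s in(-16,0,16)]
    print(dz,cv2.projectPoints(np.array(P),cv2.Rodrigues(T[:3,:3])[0],T[:3,3],K,np.array(g['D'],float))[0].reshape(-1,2).round().tolist())
print(np.array(g['pose'])[:3,3].round())
```

```text
0 [[328.0, 300.0], [328.0, 273.0], [328.0, 245.0]]
20 [[328.0, 317.0], [328.0, 287.0], [328.0, 257.0]]
35 [[328.0, 331.0], [328.0, 299.0], [328.0, 267.0]]
50 [[328.0, 347.0], [328.0, 314.0], [328.0, 278.0]]
80 [[328.0, 390.0], [328.0, 351.0], [328.0, 309.0]]
[414. 200. 256.]
```

All three views agree that the closed finger ends sit about 35 mm above the reported TCP, so the fingers passed over the lip. I'll go back and go deeper.

send_rows --grip '[-1,-1,-1,-1,-1,-1,-1,-1]' --pt "0 0 0.03" --pt "0.034 -0.004 0.03" --pt "0.068 -0.008 0.03" --pt "0.068 -0.008 0.03" --pt "0.068 -0.008 0.01" --pt "0.068 -0.008 -0.01" --pt "0.068 -0.008 -0.02" --pt "0.068 -0.008 -0.02" --yaw '[0,0,0,0,0,0,0,0]'

```text
time_s: 4.22
ee_pos: [554.7, 182.3, 24.2]
ee_rot: [-179.9, -0.3, 173.0]
force: [-0.6, -0.2, -0.4]
gripper_width: 0.8
gripper_force: 0.0
```

send_rows --grip '[-1,-1,-1,-1]' --pt "0 0 -0.005" --pt "0 0 -0.01" --pt "0 0 -0.01" --pt "0 0 -0.01" --yaw '[0,0,0,0]'

```text
time_s: 4.55
ee_pos: [557.2, 183.1, 17.2]
ee_rot: [180.0, 0.0, 173.0]
force: [-1.1, -0.3, 0.2]
gripper_width: 0.5
gripper_force: 0.0
```

send_rows --grip '[-1,-1,-1,-1,-1]' --pt "-0.005 0.0005 -0.001" --pt "-0.012 0.0015 -0.002" --pt "-0.018 0.002 -0.002" --pt "-0.024 0.003 -0.002" --pt "-0.03 0.0035 -0.002" --yaw '[0,0,0,0,0]'

```text
time_s: 4.97
ee_pos: [527.2, 186.7, 15.4]
ee_rot: [180.0, 0.1, 173.0]
force: [3.3, -0.3, 0.7]
gripper_width: 0.8
gripper_force: 1.5
```

Force of 3.3 N in +x: it is hooked. Continue.

send_rows --grip '[-1,-1,-1,-1,-1,-1]' --pt "-0.006 0.0005 0" --pt "-0.013 0.0015 0" --pt "-0.02 0.0025 0" --pt "-0.026 0.003 0" --pt "-0.032 0.004 0" --pt "-0.035 0.004 0" --yaw '[0,0,0,0,0,0]'

```text
time_s: 5.47
ee_pos: [495.0, 190.4, 15.1]
ee_rot: [180.0, 0.5, 173.1]
force: [13.9, -4.2, -6.3]
gripper_width: 0.4
gripper_force: 7.4
```

send_rows --grip '[-1,-1,-1]' --pt "-0.002 0 0" --pt "-0.004 0.0005 0" --pt "-0.004 0.0005 0" --yaw '[0,0,0]'

```text
time_s: 5.72
ee_pos: [495.2, 190.5, 15.2]
ee_rot: [179.9, 0.9, 173.2]
force: [17.5, -7.2, -9.1]
gripper_width: 0.5
gripper_force: 9.1
```

send_rows --grip '[-1,-1,-1,-1,-1,-1,-1,-1]' --pt "0.015 -0.002 0" --pt "0.019 -0.002 0" --pt "0.019 -0.002 0.03" --pt "0.019 -0.002 0.06" --pt "0.019 -0.002 0.09" --pt "0.01 -0.03 0.1" --pt "-0.005 -0.06 0.1" --pt "-0.02 -0.095 0.1" --yaw '[0,0,0,0,0,0,4,8]'

```text
time_s: 6.38
ee_pos: [466.1, 96.3, 114.9]
ee_rot: [179.9, -0.1, -178.7]
force: [0.9, -1.3, -0.2]
gripper_width: 0.5
gripper_force: 0.0
```

send_rows --grip '[-1,-1,-1,-1,-1,-1,-1,-1]' --pt "-0.005 -0.04 0" --pt "-0.012 -0.08 0" --pt "-0.02 -0.12 0" --pt "-0.027 -0.16 0" --pt "-0.027 -0.2 0" --pt "-0.027 -0.24 0" --pt "-0.027 -0.243 0" --pt "-0.027 -0.243 0" --yaw '[3,3,3,3,3,3,3,3]'

```text
time_s: 7.05
ee_pos: [439.3, -147.6, 114.0]
ee_rot: [179.9, -0.2, -176.3]
force: [-0.5, -0.2, 0.2]
gripper_width: 0.5
gripper_force: 0.0
```

Run:
```python
from h import *
s=env.state();print({k:np.round(s[k],1).tolist() for k in('time_s','ee_pos','ee_rot','force')})
S=grab('scene');D=grab('side');w=grab('wrist','w3')
for n,g,box in(('S',S,(255,295,330,350)),('D',D,(235,185,296,230))):
    x0,y0,x1,y1=box;h=cv2.cvtColor(g['frame'],cv2.COLOR_RGB2HSV)[y0:y1,x0:x1]
    m=cv2.inRange(h,(18,110,50),(35,255,255));c=max(cv2.findContours(m,0,2)[0],key=cv2.contourArea).reshape(-1,2)+[x0,y0]
    print(n,cv2.approxPolyDP(cv2.convexHull(c),1.5,True).reshape(-1,2).tolist(),cast(g,[c.mean(0)],61).round())
```

```text
{'time_s': 7.0, 'ee_pos': [439.3, -147.6, 114.0], 'ee_rot': [179.9, -0.2, -176.3], 'force': [-0.5, -0.2, 0.2]}
S [[307, 315], [307, 322], [290, 342], [290, 335]] [[470. 199.  61.]]
D [[259, 201], [265, 213], [265, 219], [259, 208]] [[468. 173.  61.]]
```

View pics/w3.png

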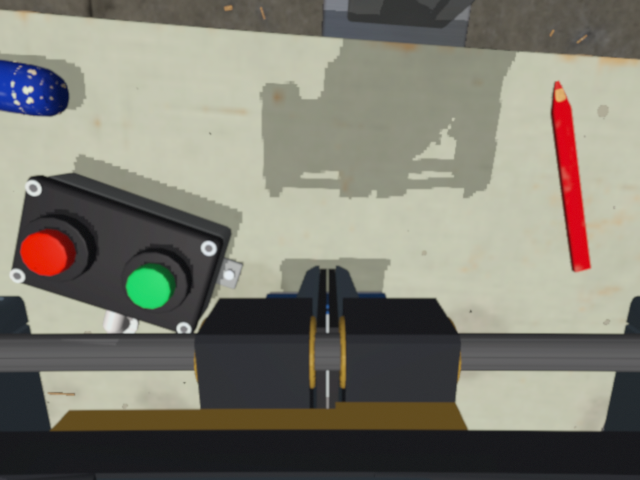

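Wrist view: green button at (151,287), red (47,252), both clear of the gripper; blue lip just peeks out either side of the fingers at row ~296, centred on x≈328. The yellow lip moved about 56 mm, to its end stop. Descend in front of the blue lip and push.

send_rows --grip '[-1,-1,-1,-1,-1,-1,-1]' --pt "0 0 -0.03" --pt "0 0 -0.06" --pt "0 0 -0.085" --pt "0 0 -0.099" --pt "0 0 -0.099" --pt "0.01 0.001 -0.099" --pt "0.018 0.0015 -0.099" --yaw '[0,0,0,0,0,0,0]'

```text
time_s: 7.78
ee_pos: [460.9, -144.7, 16.9]
ee_rot: [-180.0, 0.1, -175.9]
force: [0.5, -0.4, 0.8]
gripper_width: 0.4
gripper_force: 0.0
```

send_rows --grip '[-1,-1,-1,-1,-1,-1,-1,-1]' --pt "0.007 0.0005 0" --pt "0.014 0.001 0" --pt "0.021 0.0015 0" --pt "0.028 0.002 0" --pt "0.035 0.0025 0" --pt "0.042 0.003 0" --pt "0.049 0.0035 0" --pt "0.054 0.004 0" --yaw '[0,0,0,0,0,0,0,0]'

```text
time_s: 8.45
ee_pos: [513.9, -141.5, 15.7]
ee_rot: [180.0, 0.0, -176.0]
force: [-1.9, -0.7, 2.3]
gripper_width: 0.2
gripper_force: 1.4
```

send_rows --grip '[-1,-1,-1,-1]' --pt "0.004 0.0003 0" --pt "0.008 0.0006 0" --pt "0.011 0.001 0" --pt "0.011 0.001 0" --yaw '[0,0,0,0]'

```text
time_s: 8.78
ee_pos: [519.0, -140.9, 15.5]
ee_rot: [180.0, -0.6, -175.9]
force: [-12.6, -3.8, 9.2]
gripper_width: 0.1
gripper_force: 6.8
```

send_rows --grip '[-1,-1,-1]' --pt "0.003 0 0" --pt "0.005 0 0" --pt "0.005 0 0" --yaw '[0,0,0]'

```text
time_s: 9.03
ee_pos: [518.7, -140.8, 15.3]
ee_rot: [179.9, -1.2, -175.9]
force: [-23.3, -4.0, 17.6]
gripper_width: 0.8
gripper_force: 11.9
```

send_rows --grip '[-1,-1,-1,-1,-1,-1,-1]' --pt "-0.015 0 0" --pt "-0.04 -0.002 0" --pt "-0.045 -0.003 0.03" --pt "-0.045 -0.003 0.07" --pt "-0.045 -0.003 0.1" --pt "-0.045 -0.003 0.1" --pt "-0.045 -0.003 0.1" --yaw '[0,0,0,0,0,0,0]'

```text
time_s: 9.62
ee_pos: [486.5, -144.2, 117.9]
ee_rot: [-179.9, 0.4, -176.0]
force: [0.1, 0.0, -0.3]
gripper_width: 0.4
gripper_force: 0.0
```

Run:
```python
from h import *
s=env.state();print({k:np.round(s[k],1).tolist() for k in('time_s','ee_pos','ee_rot','force')})
S=grab('scene');D=grab('side');w=grab('wrist','w4')
def blob(g,box,h):
    x0,y0,x1,y1=box;v=cv2.cvtColor(g['frame'],cv2.COLOR_RGB2HSV)[y0:y1,x0:x1]
    m=cv2.inRange(v,(h[0],110,50),(h[1],255,255));c=max(cv2.findContours(m,0,2)[0],key=cv2.contourArea)
    M=cv2.moments(c);return np.array([M['m10']/M['m00']+x0,M['m01']/M['m00']+y0]),c.reshape(-1,2)+[x0,y0]
p,c=blob(w,(0,200,330,480),(50,85));print('green wrist',p,[cast(w,[p],z)[0].round(1) for z in(60,65)],len(c))
a,_=blob(S,(350,220,370,238),(50,85));b,_=blob(D,(308,275,330,292),(50,85));print(a,b,tri(S,a,D,b),tri(w,p,D,b),tri(w,p,S,a))
for n,g,box in(('S',S,(300,235,356,280)),('D',D,(296,240,360,280))):
    try:q,c=blob(g,box,(100,125));print(n,'blue',q.round(1),cast(g,[q],50).round())
    except Exception as x:print(x)
cv2.imwrite('pics/t4.png',np.hstack([cv2.resize(f['frame'][y:y+100,x:x+100,::-1],None,fx=4,fy=4) for f,x,y in((S,270,200),(D,285,210))]))
```

```text
{'time_s': 9.6, 'ee_pos': [486.5, -144.2, 117.9], 'ee_rot': [-179.9, 0.4, -176.0], 'force': [0.1, 0.0, -0.3]}
green wrist [144.49284928 220.80876421] [array([ 475.3, -265.5,   60. ]), array([ 474. , -263.3,   65. ])] 56
[361.35395189 229.16494845] [320.42257218 283.17585302] (array([ 476., -264.,   64.]), np.float64(1.1)) (array([ 475., -264.,   64.]), np.float64(0.7)) (array([ 475., -263.,   65.]), np.float64(1.7))
S blue [327.1 249.8] [[ 540. -138.   50.]]
D blue [323.1 257.1] [[ 543. -138.   50.]]
```

View pics/t4.png

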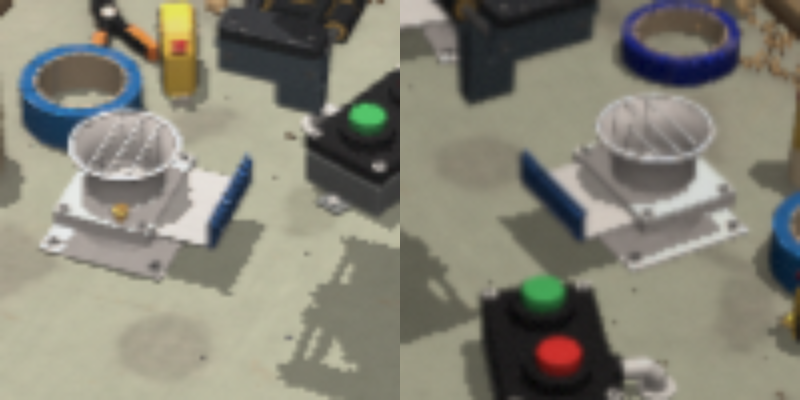

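The funnel gate is home: blue lip centre at about (541,-138), which matches. The green button is at (475,-264), top z≈64. Now hover above it and press step by step.

send_rows --grip '[-1,-1,-1,-1,-1,-1,-1,-1]' --pt "-0.004 -0.035 0" --pt "-0.008 -0.07 0" --pt "-0.011 -0.105 0" --pt "-0.011 -0.12 0" --pt "-0.011 -0.12 -0.03" --pt "-0.011 -0.12 -0.06" --pt "-0.011 -0.12 -0.075" --pt "-0.011 -0.12 -0.075" --yaw '[0,0,0,0,0,0,0,0]'

```text
time_s: 10.43
ee_pos: [469.7, -261.3, 36.0]
ee_rot: [179.6, -0.5, -176.0]
force: [-0.0, 0.1, 0.0]
gripper_width: 0.3
gripper_force: 0.0
```

send_rows --grip '[-1,-1,-1,-1]' --pt "0 0 -0.004" --pt "0 0 -0.008" --pt "0 0 -0.01" --pt "0 0 -0.01" --yaw '[0,0,0,0]'

```text
time_s: 10.77
ee_pos: [473.8, -263.6, 31.6]
ee_rot: [-180.0, 0.1, -176.0]
force: [0.1, 1.3, 3.2]
gripper_width: 0.5
gripper_force: 1.4
```

send_rows --grip '[-1,-1,-1,-1]' --pt "0 0 -0.003" --pt "0 0 -0.005" --pt "0 0 -0.006" --pt "0 0 -0.006" --yaw '[0,0,0,0]'

```text
time_s: 11.1
ee_pos: [474.0, -263.7, 27.9]
ee_rot: [-179.9, 0.2, -176.0]
force: [-3.4, 3.0, 19.3]
gripper_width: 0.5
gripper_force: 9.4
```

send_rows --grip '[-1,-1,-1,-1]' --pt "0 0 -0.002" --pt "0 0 -0.003" --pt "0 0 -0.003" --pt "0 0 -0.003" --yaw '[0,0,0,0]'

```text
time_s: 11.43
ee_pos: [474.1, -263.8, 27.5]
ee_rot: [-179.9, 0.2, -176.0]
force: [-7.8, 6.0, 36.4]
gripper_width: 0.6
gripper_force: 18.3
```

send_rows --grip '[-1,-1,-1,-1,-1,-1,-1]' --pt "0 0 0.01" --pt "0 0 0.04" --pt "0 0 0.08" --pt "0 0 0.12" --pt "0 0 0.15" --pt "0 0 0.15" --pt "0 0 0.15" --yaw '[0,0,0,0,0,0,0]'

```text
time_s: 12.02
ee_pos: [474.1, -264.2, 173.8]
ee_rot: [-179.8, 0.2, -176.0]
force: [0.2, -0.1, -0.7]
gripper_width: 0.4
gripper_force: 0.0
```

Run:
```python
from h import *
S=grab('scene');D=grab('side')
cv2.imwrite('pics/t5.png',np.hstack([cv2.resize(f['frame'][y:y+200,x:x+200,::-1],None,fx=2,fy=2,interpolation=2) for f,x,y in((S,200,190),(D,200,150))]))
```

```text
(no output)
```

View pics/t5.png

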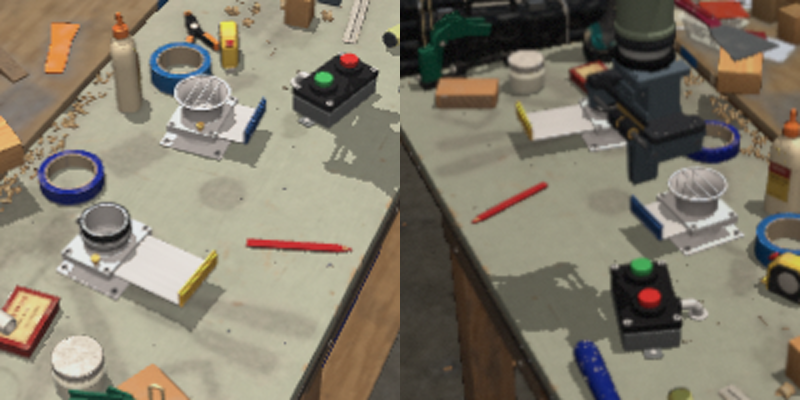

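The yellow gate is drawn fully out (lip at (197,275)), the blue one is home (255,118), both buttons are up, and the arm is clear. I'll hand it in.

```bash
python3 -c "
from workcell import env
print(env.job_done())"
```

```text
the job is handed in; nothing more can be done
None
```

The hose gate is drawn out to its end stop and the funnel gate is pushed home. The green button was pressed to its stop and let go, and the job is handed in; no verdict came back, so I'm going by the forces felt and the last pictures.

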